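Stand the slumped chopping board back up in its drying stand

TASK

The washed chopping board has slumped forward in its drying stand: it lies on the glass canister and sticks out to the left, in front of the hob. Gently push its upper edge away from you until the board tips past upright and leans against the stand's back rail, and only then push it by its left end along the channel until it meets the wire end stop on the right. Only push it, never grip it or lift it out of the channel, and leave the canister and everything else standing where it is.

Things in the scene. Friction and masses are not known exactly. Their poses are not given: they have to be found in the camera images.
- stand: Fixed steel drying stand, about 100 mm deep, 311 mm long, 159 mm high. Origin on the worktop; +x to the back rail (away from the robot, turned a few degrees either way), +y along the channel to its open left end, z up. Channel: floor z = 10 mm, 28 mm wide from x = -19 (front lip, top at z = 21 mm) to x = +9 (rear sill, top at z = 23 mm), y = -186 to +125 mm. Nothing of it lies beyond y = +125 mm.
- back_rail (a point): Centre of the stand's back rail, a level wire 8 mm thick along the stand's y (108 mm to either side), 42 mm behind the stand's origin, 155 mm above the worktop. Axes as the stand's.
- end_stop (a point): Middle of the top of the wire end stop, a loop 72 mm high across the channel at its right end, at y = -180 mm of the stand, on the face that the board's right end meets: the board is home when its centre is at y = 0 of the stand. Axes as the stand's.
- board: Loose plastic chopping board, 360 x 250 x 10 mm, 0.75 kg +-15 %, hand slot at the right. Origin: centre of the large face towards the robot. x: from upper (-125 mm) to lower long edge (+125), y: to its left end (+180), z: out of the far face (0 to 10). z is 0.70 rad from vertical at the start (sloping up to the robot), 1.57 upright, about 1.8 leaning on the rail; centre 35 to 70 mm left of home.
- board_top (a point): Middle of the board's upper long edge (mid-thickness). At the start about 175 mm above the worktop and 185 mm in front of the stand's channel, just over and past the canister; when the board stands it is about 250 mm up. Axes as the board's.
- board_foot (a point): Middle of the board's lower long edge (mid-thickness), in the channel, about 10 to 15 mm above the worktop; the board tips about this edge. Axes as the board's.
- board_end (a point): Middle of the board's left short end (mid-thickness), 180 mm from the board's centre. Axes as the board's.
- canister: Round glass canister with steel base and lid, loose, 77 mm across and 112 mm high, 0.85 kg; the board lies on the rim of its lid. Origin at the centre of its underside. Stays where it stands.
- oil_bottle: Oil bottle, loose, 69 mm across, 225 mm high, left of the work. Origin at the centre of its underside. A bystander.
- orange_jar: Small round orange jar with a pink lid, loose, 78 mm across, 65 mm high, left of the work. Origin at the centre of its underside. A bystander.
- steel_bowl: Small open steel bowl, loose, 80 mm across, 34 mm high, left of the work. Origin at the centre of its underside. A bystander.
- salt_shaker: Salt shaker, loose, 43 mm across, 105 mm high, at the right front. Origin at the centre of its underside. A bystander.
There are look-alikes about, which are no part of the job. Leave any purple or yellow look-alike of the canister alone.

How it is judged (in metres and radians):
On the way, in this order (a step that is already met when the one before it is completed fails the run):
1. the board is tipped past upright and leans back against the rail, its lower edge in the channel, still out to the left (angle between board's own z axis and vertical above 1.68 rad and height (world z) of board_foot below 0.025 m), for 0.3 s.
2. the board is pushed along the channel to the end stop (angle between board's own z axis and vertical above 1.68 rad and y of board in the frame of stand below 0.01 m), for 0.2 s.
At the end, for the whole second after the job is handed in: The board stands in the channel on its lower long edge, leaning back on the rail (its face 6 to 22 degrees past upright), its end within 10 mm of the end stop, at rest; the canister stands upright within 20 mm of where it was (all of step 2 and angle between board's own z axis and vertical below 1.95 rad and y of board in the frame of stand above -0.01 m and height (world z) of board_foot below 0.025 m and x of board_foot in the frame of stand between -0.022 and 0.012 m and linear speed of board below 0.02 m/s and distance of canister from where it was at the start of the episode below 0.02 m and angle between canister's own z axis and vertical below 0.1 rad); the robot touches nothing.
It fails at once if the board is lifted out of its channel (lower edge more than 35 mm above the worktop) (height (world z) of board_foot above 0.035 m).
It fails at once if the board is gripped or shoved hard (more than 35 N from the fingers) (contact force between the fingers and board above 35 N).
It fails at once if the board is flung over (turning faster than 3.5 rad/s) (angular speed of board above 3.5 rad/s).
It fails at once if the canister is pushed away or knocked over (distance of canister from where it was at the start of the episode above 0.03 m or angle between canister's own z axis and vertical above 0.3 rad).
It fails at once if a bystander is moved more than 30 mm (distance of any of oil_bottle, orange_jar, steel_bowl, salt_shaker from where it was at the start of the episode above 0.03 m).
It also fails if it takes over 56 s, if anything falls off the work surface, if the arm or the gripper's body presses on something with over 40 N, if the wrist force passes 120 N, or if a joint passes its speed limit or range.

ROBOT

A 6-joint arm with a two-finger parallel gripper is mounted at the origin on a cart in front of the work surface, level with it; the furniture and walls round the work are solid. World frame = base frame: x ahead of the robot, y to its left, z up, the work surface at z = 0. Lengths are in mm, angles in rad, forces in N, time in s.
With the tool pointing down it reaches from about 325 to 900 mm from the base axis. Payload 6.1 kg.
Tool frame: the origin (TCP) lies midway between the tips of the shut fingers; the grasp point (between the pads) lies 19 mm behind it (manip.pinch_z is the z of the grasp point in the tool frame, in mm); z points along the fingers, y is the line along which they close (so a half turn about z gives the same grasp; the last joint's range is limited). The gripper opens to 85 mm and grips with 20 to 120 N. Pads are 22 mm wide; open, the fingers measure 114 mm over their backs; the gripper's body (76 mm by 85 mm) begins 54 mm behind the grasp point. The pads swing forward as they close: fully open they stand 13 mm farther back than shut.
Start: joints at [-1.446, 0.22, 1.526, -0, 1.395, -0.126], TCP at [155.105, -605.44, 231.3] pointing down, gripper open.
Joint ranges: [-2.98, 2.98], [-0.91, 2.08], [0.09, 2.57], [-1.24, 4.39], [0.2, 2.65], [-2.68, 2.68]. Speed limits (rad/s): [2.57, 2.57, 3.01, 3.14, 3.14, 3.14].

INTERFACE

Orientations are given as a unit quaternion [x, y, z, w].
In Python, from station import manip, viewer, ticket gives the robot as it stands.
- The arm moves only by the tool carry_out, never from a script. Its argument "commands" is a list that holds one entry, the list of rows, each a list of 5 numbers: the shift along the world's x, y, z in units of 150 mm (1.0 is 150 mm), then the turn about the world's z in units of 0.5 rad (1.0 is 0.5 rad), then the closure, from 0 (fully open) to 1 (shut). In form: [[[dx, dy, dz, yaw, fingers], ...]]. A call has exactly 5 rows; each row is the pose to reach, as a shift and turn from the pose commanded when the call began; what a row does not reach only later rows make up. A row lasts 1/12 s, in which the tool goes at most 41.7 mm and 7.16 degrees, less where a joint would pass 70% of its speed; a pose out of reach is approached as far as the arm can. A call with a number of a shift or a turn outside -1 to 1 is refused whole. A call with a gripper value outside its range is refused whole. The fingers move at their own pace and stop on an object; "grip_force" is the grip in N (left out, the last holds). Time passes only in rows, so rows that repeat a pose let the fingers close, or fill a call up. It gives the time, the measured TCP pose, the force, the opening and the grip force at its end, in the units of the state.
- manip.get_obs(): the state, without advancing time (a new reading comes with each control period).
- viewer.capture(name): name is "side" or "top"; returns a dict with "frame" (480x640x3 uint8, blue, green, red), "fov_y" (degrees; the focal length in pixels is half the picture's height over the tangent of half this angle, whatever the lens; pixels are square), "cx", "cy" (the principal point, pixels), "position" and "attitude" of the camera in the world. Camera axes: x right, y up, looking along -z (the intrinsics and any distortion apply to the point x, -y, -z); pixel columns grow to the right and rows downward; lengths in mm; the calibration is good to about 2 mm. A picture is of the moment at which its call begins. There is no depth.
- ticket.hand_in(): hands the job in; it is judged then, once.
The state is a dict: "time": time; "joints": joint angles; "joint_vel": joint speeds; "tau": joint torques, N m; "tcp_pos": TCP position; "tool_rot": TCP orientation; "wrist_force": force on the tool from outside, world axes, zero at the start; "wrist_torque": the same for the moment, N m; "finger_gap": finger opening in mm; "grip_force": force on a finger pad.
Only numpy, scipy, OpenCV 4.12 (cv2) and the standard library are available. Lean on these libraries where they do the work, as an engineer would, in place of code of your own. Each camera call takes 0.05 s, during which the arm holds its last target. There are 200 camera calls.

## Working session

There is one attempt and no reset: what is moved stays moved. The work goes in short steps, Python scripts to look and compute and a tool call to move; the robot and the scene stay as the last step left them, time stands still between calls to the robot, and variables do not carry over. Pictures are saved under pics/ and viewed, at most 13 in all, crops included, and the job is handed in when it is done.

Besides the shell and the picture viewer there is one more tool, called after "Request:" as name(argument=value, ...) on one line, values as JSON. carry_out: Moves the arm, as the interface text tells. Shifts and turns lie within -1 to 1; 1 stands for 150 mm of shift or 0.5 rad of turn. Its arguments: {"type":"object","properties":{"commands":{"type":"array"},"grip_force":{"type":"number"}},"required":["commands"]}

```bash
ls; mkdir -p pics; cat > h.py <<'E'
import numpy as np, cv2
from station import manip, viewer, ticket
from scipy.spatial.transform import Rotation as R
def shot(n,name=None):
    c=viewer.capture(n)
    if name: cv2.imwrite(f'pics/{name}.png',c['frame'])
    return c
def cam(c):
    f=240/np.tan(np.radians(c['fov_y'])/2)
    a=np.array(c['attitude'],float)
    M=a if a.shape==(3,3) else R.from_quat(a).as_matrix()
    return f,M,np.array(c['position'],float)
def ray(c,u,v):
    f,M,p=cam(c); d=M@np.array([(u-c['cx'])/f,-(v-c['cy'])/f,-1]); return p,d/np.linalg.norm(d)
def onz(c,u,v,z):
    p,d=ray(c,u,v); return p+d*(z-p[2])/d[2]
def proj(c,P):
    f,M,p=cam(c); q=M.T@(np.array(P,float)-p); return c['cx']+f*q[0]/-q[2], c['cy']-f*q[1]/-q[2]
def tri(c1,a,c2,b):
    p,d=ray(c1,*a); q,e=ray(c2,*b)
    s=np.linalg.lstsq(np.c_[d,-e],q-p,rcond=None)[0]; A=p+d*s[0];B=q+e*s[1]
    return (A+B)/2,np.linalg.norm(A-B)
E
python3 - <<'E'
from h import *
for n in('side','top'):
    c=shot(n,n+'0'); print({k:v for k,v in c.items() if k!='frame'})
print(manip.get_obs())
E
```

```text
pics
{'fov_y': 48.35323175683751, 'cx': 319.90528442051277, 'cy': 235.73711226255546, 'position': array([-719.69194379, -586.57712795, 1203.37163871]), 'attitude': array([ 0.36809985, -0.21408663, -0.47451789,  0.77039093])}
{'fov_y': 57.428828038630776, 'cx': 317.2858332933848, 'cy': 244.4878931416445, 'position': array([ 267.94983059,   75.66225378, 1506.3464512 ]), 'attitude': array([ 0.03189002, -0.05066396, -0.69920668,  0.71240873])}
{'time': 0.1, 'joints': array([-1.44612684e+00,  2.21157669e-01,  1.52751148e+00, -5.87486037e-06,
        1.39470683e+00, -1.26130146e-01]), 'joint_vel': array([-3.77264696e-04, -1.74544517e-03, -3.17625415e-03, -9.98530911e-05,
       -1.33996088e-03,  1.97354244e-04]), 'tau': array([ 4.34016993e-04, -4.98244321e+01, -3.90545833e+01, -2.45033807e-04,
        5.67939074e-03, -1.58483437e-05]), 'tcp_pos': array([ 155.01839454, -604.8985847 ,  230.29437383]), 'tool_rot': array([ 9.92147282e-01,  1.25071885e-01, -2.24033955e-06, -8.91664253e-04]), 'wrist_force': array([-0.18747082,  0.05139928, -0.57065741]), 'wrist_torque': array([ 0.0265356 , -0.03348784,  0.02799848]), 'grip_force': 0.0, 'finger_gap': 85.10800609329885}
```

View pics/side0.png

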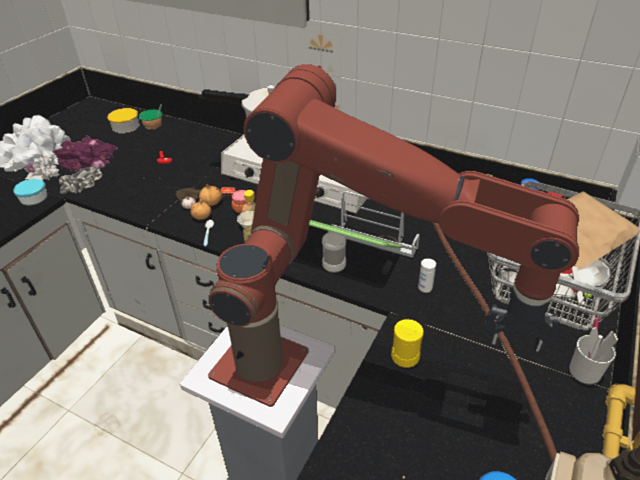

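View pics/top0.png

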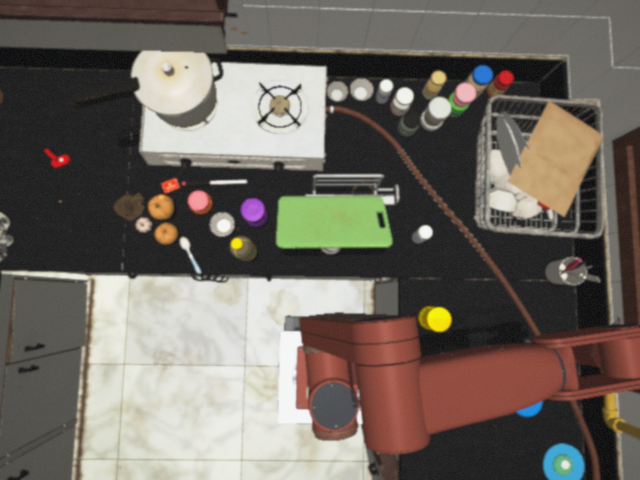

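The top view shows the green board at (278–392, 195–248) on a grey glass canister peeking out at (331,250). The stand's rail is at (313–383, 178–192) and its end stop at about (397,195). The canister candidates are grey glass (331,250), purple (253,210) and yellow (435,319). The grey one under the board fits the description. I'll confirm it in one enlarged crop and measure the board.

```bash
python3 - <<'E'
from h import *
t=shot('top'); s=shot('side')
cr=cv2.resize(t['frame'][165:265,230:420],None,fx=4,fy=4,interpolation=cv2.INTER_CUBIC)
cr2=cv2.resize(s['frame'][170:290,290:440],None,fx=3.2,fy=3.2,interpolation=cv2.INTER_CUBIC)[:,:]
o=np.zeros((400,760,3),np.uint8);o[:400,:760]=cr
cv2.imwrite('pics/crop_t.png',o); cv2.imwrite('pics/crop_s.png',cr2)
hsv=cv2.cvtColor(t['frame'],cv2.COLOR_BGR2HSV)
m=cv2.inRange(hsv,(38,80,70),(75,255,255)); 
n,l,st,ce=cv2.connectedComponentsWithStats(m); i=1+st[1:,4].argmax()
mm=(l==i).astype(np.uint8); cn=max(cv2.findContours(mm,0,1)[0],key=cv2.contourArea)
print(st[i], cv2.minAreaRect(cn))
b=cv2.boxPoints(cv2.minAreaRect(cn))
b=b[np.argsort(b[:,1])]
for u,v in b[:2]: print('far',u,v,onz(t,u,v,20).round(0))
for u,v in b[2:]: print('near',u,v,onz(t,u,v,175).round(0))
for nm,u,v,z in [('oil',240,243,225),('bowl',222,224,34),('jar',200,203,65),('purple',253,208,112),('salt',425,233,105)]: print(nm,onz(t,u,v,z).round(0))
E
```

```text
[ 275  195  118   54 5758] ((333.5, 221.5), (53.0, 117.0), 90.0)
far 275.0 195.0 [612. 187.  20.]
far 392.0 195.0 [ 621. -219.   20.]
near 392.0 248.0 [ 418. -188.  175.]
near 275.0 248.0 [411. 170. 175.]
oil [418. 270. 225.]
bowl [504. 362.  34.]
jar [568. 431.  65.]
purple [546. 249. 112.]
salt [ 478. -310.  105.]
```

View pics/crop_t.png

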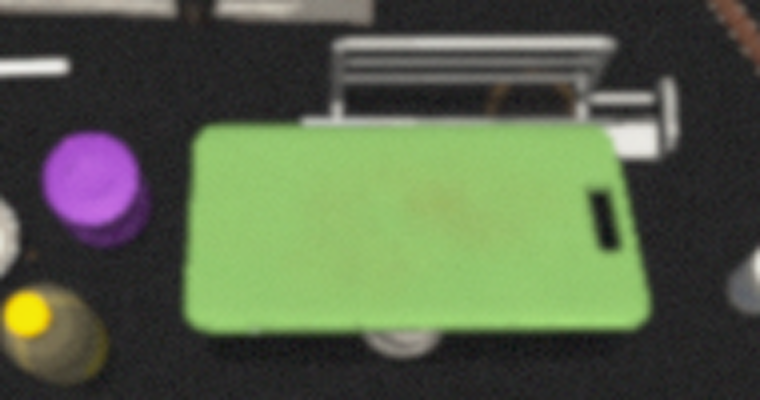

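View pics/crop_s.png

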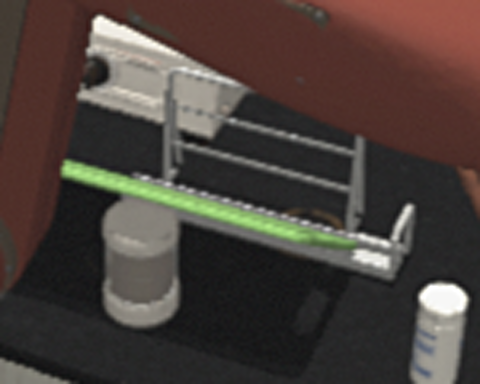

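The crops show grey glass with steel base and lid under the board at about (331,250), so that's the canister. The rail runs (313.7,175.5)–(383,175.5), and the end stop is at column 397.

```bash
python3 - <<'E'
from h import *
t=shot('top')
for nm,u,v,z in [('farL',278.7,196.2,20),('farR',382.5,196.2,20),('nearL',276,248,172),('nearR',393,247.5,172),('railL',313.7,175.5,155),('railR',383,175.5,155),('stopfar',396,185.5,72),('stopnear',396,202,72),('lipL',306,195.5,23),('can',331,248,112)]: print(nm,onz(t,u,v,z).round(0))
print(t['frame'].shape, R.from_quat(manip.get_obs()['tool_rot']).as_matrix().round(2))
E
```

```text
farL [608. 174.  20.]
farR [ 616. -186.   20.]
nearL [412. 168. 172.]
nearR [ 420. -192.  172.]
railL [646.  56. 155.]
railR [ 652. -164.  155.]
stopfar [ 642. -223.   72.]
stopnear [ 585. -223.   72.]
lipL [612.  80.  23.]
can [422.  -4. 112.]
(480, 640, 3) [[ 0.97  0.25 -0.  ]
 [ 0.25 -0.97  0.  ]
 [ 0.   -0.   -1.  ]]
```

Stand origin is about (607,-53), turned about +0.025 rad. The board centre is at y≈-6, which is 48 mm left of home, and its upper edge is at x≈411, z≈173. I'll approach with shut fingers, side by side along y.

Request:
carry_out(commands=[[[0.1,0.25,0,-0.12,1],[0.2,0.5,0,-0.24,1],[0.3,0.75,0,-0.36,1],[0.38,1,0,-0.45,1],[0.38,1,0,-0.45,1]]])

```text
time: 0.67
tcp_pos: [213.8, -449.1, 229.9]
tool_rot: [1.0, 0.013, 0.0, -0.003]
wrist_force: [0.8, -0.5, -0.6]
finger_gap: 25.4
grip_force: 0.0
```

Request:
carry_out(commands=[[[0.1,0.25,0,0,1],[0.2,0.5,0,0,1],[0.3,0.75,0,0,1],[0.38,1,0,0,1],[0.38,1,0,0,1]]])

```text
time: 1.08
tcp_pos: [270.6, -300.4, 231.0]
tool_rot: [1.0, 0.015, 0.001, -0.001]
wrist_force: [-0.6, -0.1, 0.6]
finger_gap: 0.0
grip_force: 0.0
```

Request:
carry_out(commands=[[[0.1,0.25,0,0,1],[0.2,0.5,0,0,1],[0.3,0.75,0,0,1],[0.38,1,0,0,1],[0.38,1,0,0,1]]])

```text
time: 1.5
tcp_pos: [327.8, -150.0, 231.5]
tool_rot: [1.0, 0.017, 0.001, -0.001]
wrist_force: [-0.1, -0.7, -0.2]
finger_gap: -0.2
grip_force: 0.0
```

Request:
carry_out(commands=[[[0.1,0.25,0,0,1],[0.2,0.5,0,0,1],[0.3,0.75,0,0,1],[0.35,1,0,0,1],[0.35,1,0,0,1]]])

```text
time: 1.92
tcp_pos: [379.5, -0.1, 231.5]
tool_rot: [1.0, 0.017, 0.001, -0.001]
wrist_force: [0.4, 0.2, -0.4]
finger_gap: -0.0
grip_force: 0.0
```

Request:
carry_out(commands=[[[0,-0.02,-0.15,0,1],[0,-0.04,-0.3,0,1],[0,-0.04,-0.45,0,1],[0,-0.04,-0.54,0,1],[0,-0.04,-0.54,0,1]]])

```text
time: 2.33
tcp_pos: [376.4, -11.8, 147.2]
tool_rot: [1.0, 0.013, -0.003, -0.001]
wrist_force: [-0.5, -0.0, -0.3]
finger_gap: 0.3
grip_force: 0.0
```

```bash
python3 - <<'E'
from h import *
t=shot('top'); s=shot('side')
a=cv2.resize(t['frame'][165:275,260:410],(600,440)); b=cv2.resize(s['frame'][170:290,260:430],(600,424))[:160]
cv2.imwrite('pics/near1.png',np.vstack([a,b]))
E
```

```text
(no output)
```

View pics/near1.png

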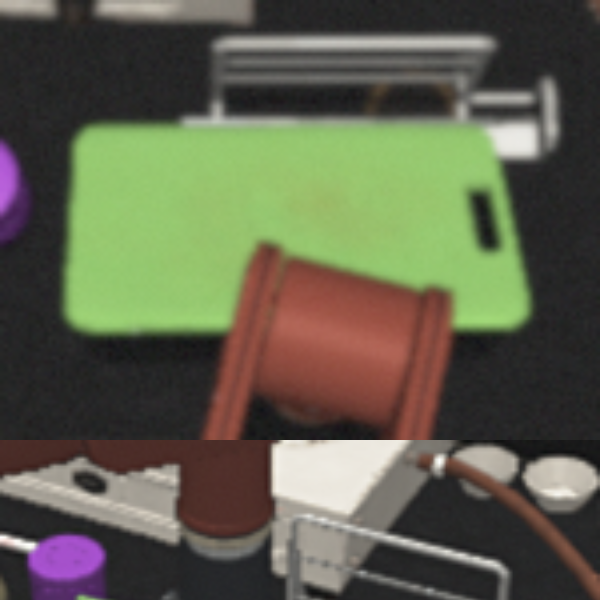

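The wrist hides the fingers, but the board still spans the same pixels, so it hasn't moved. Next I'll touch the upper edge and follow its arc gently.

Request:
carry_out(commands=[[[0.06,0,0,0,1],[0.11,0,0,0,1],[0.15,0,0.01,0,1],[0.19,0,0.04,0,1],[0.23,0,0.08,0,1]]])

```text
time: 2.85
tcp_pos: [412.4, -11.6, 162.4]
tool_rot: [1.0, 0.013, -0.002, 0.0]
wrist_force: [-7.0, -0.9, 1.4]
finger_gap: 0.2
grip_force: 3.3
```

Request:
carry_out(commands=[[[0.08,0,0.08,0,1],[0.15,0,0.14,0,1],[0.21,0,0.19,0,1],[0.28,0,0.235,0,1],[0.35,0,0.28,0,1]]])

```text
time: 3.27
tcp_pos: [465.9, -11.3, 205.7]
tool_rot: [1.0, 0.013, -0.001, -0.0]
wrist_force: [-5.2, 0.8, 3.4]
finger_gap: 0.1
grip_force: 2.1
```

Request:
carry_out(commands=[[[0.07,0,0.04,0,1],[0.145,0,0.075,0,1],[0.22,0,0.105,0,1],[0.3,0,0.13,0,1],[0.38,0,0.15,0,1]]])

```text
time: 3.68
tcp_pos: [523.7, -11.4, 228.2]
tool_rot: [1.0, 0.013, 0.0, 0.0]
wrist_force: [-2.0, 0.2, 0.1]
finger_gap: -0.1
grip_force: 0.7
```

Request:
carry_out(commands=[[[0.07,0,0.02,0,1],[0.14,0,0.03,0,1],[0.2,0,0.04,0,1],[0.26,0,0.05,0,1],[0.32,0,0.05,0,1]]])

```text
time: 4.1
tcp_pos: [571.7, -11.4, 235.0]
tool_rot: [1.0, 0.013, 0.0, 0.0]
wrist_force: [-0.2, 0.6, 0.4]
finger_gap: 0.1
grip_force: 0.2
```

Request:
carry_out(commands=[[[0.04,0,0,0,1],[0.08,0,0,0,1],[0.12,0,0,0,1],[0.16,0,0,0,1],[0.2,0,0,0,1]]])

```text
time: 4.52
tcp_pos: [601.0, -11.4, 234.2]
tool_rot: [1.0, 0.013, -0.0, -0.0]
wrist_force: [-0.4, 0.6, 0.2]
finger_gap: -0.0
grip_force: 0.1
```

Request:
carry_out(commands=[[[0.04,0,0,0,1],[0.08,0,0,0,1],[0.12,0,0,0,1],[0.12,0,0,0,1],[0.12,0,0,0,1]]])

```text
time: 4.93
tcp_pos: [618.8, -11.5, 234.2]
tool_rot: [1.0, 0.013, -0.0, 0.0]
wrist_force: [0.5, -0.2, 0.4]
finger_gap: -0.2
grip_force: 0.0
```

Request:
carry_out(commands=[[[-0.1,0,0.1,0,1],[-0.25,0,0.25,0,1],[-0.5,0,0.4,0,1],[-0.75,0,0.55,0,1],[-1,0,0.6,0,1]]])

```text
time: 5.35
tcp_pos: [468.7, -11.5, 327.0]
tool_rot: [1.0, 0.013, 0.002, 0.0]
wrist_force: [0.2, -0.3, 1.4]
finger_gap: -0.1
grip_force: 0.0
```

```bash
python3 - <<'E'
from h import *
t=shot('top'); s=shot('side')
a=cv2.resize(t['frame'][145:265,230:430],(600,360)); b=cv2.resize(s['frame'][170:290,280:440],(600,450))[:240]
cv2.imwrite('pics/lean.png',np.vstack([a,b]))
E
```

```text
(no output)
```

View pics/lean.png

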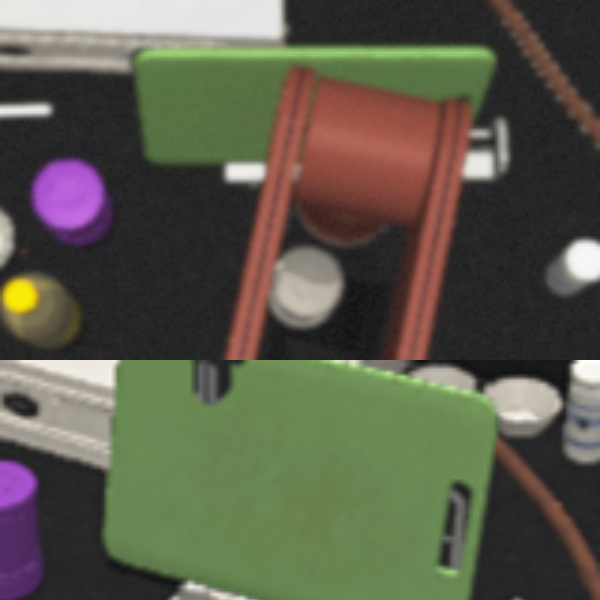

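The board leans back on the rail. Its upper edge runs from (275,162) to (395,161), its lower-left corner is at (279,199), and the canister is still standing at about (332,240). Next I'll measure the left end.

```bash
python3 - <<'E'
from h import *
t=shot('top')
for nm,u,v,z in [('topL',275.3,161.7,255),('topR',395,161,255),('footL',278.5,199.5,12),('purple',253,208,112),('hobR',327,168,80),('hobfrontbottom',280,169,60),('can',332,237,112)]: print(nm,onz(t,u,v,z).round(0))
E
```

```text
topL [657. 171. 255.]
topR [ 668. -182.  255.]
footL [598. 175.  12.]
purple [546. 249. 112.]
hobR [694.  11.  80.]
hobfrontbottom [693. 169.  60.]
can [457.  -7. 112.]
```

Request:
carry_out(commands=[[[0.1,0.25,0,0,1],[0.2,0.5,0,0,1],[0.3,0.75,0,0,1],[0.4,1,0,0,1],[0.4,1,0,0,1]]])

```text
time: 5.92
tcp_pos: [530.6, 144.4, 322.2]
tool_rot: [1.0, 0.015, -0.001, -0.001]
wrist_force: [-0.7, -0.3, 0.3]
finger_gap: 0.1
grip_force: 0.0
```

Request:
carry_out(commands=[[[0.1,0.25,0,0,1],[0.3,0.5,0,0,1],[0.5,0.5,0,0,1],[0.62,0.5,0,0,1],[0.62,0.5,0,0,1]]])

```text
time: 6.33
tcp_pos: [624.8, 213.9, 320.9]
tool_rot: [1.0, 0.013, -0.001, 0.001]
wrist_force: [-0.3, 0.6, -0.1]
finger_gap: -0.1
grip_force: 0.0
```

Request:
carry_out(commands=[[[0,0,-0.2,0,1],[0,0,-0.4,0,1],[0,0,-0.6,0,1],[0,0,-0.8,0,1],[0,0,-0.8,0,1]]])

```text
time: 6.75
tcp_pos: [617.6, 212.3, 195.1]
tool_rot: [1.0, 0.013, -0.007, 0.001]
wrist_force: [-1.4, -0.3, -0.9]
finger_gap: 0.1
grip_force: 0.0
```

Request:
carry_out(commands=[[[0,0,-0.2,0,1],[0,0,-0.4,0,1],[0,0,-0.6,0,1],[0,0,-0.8,0,1],[0,0,-0.85,0,1]]])

```text
time: 7.17
tcp_pos: [618.3, 213.0, 72.1]
tool_rot: [1.0, 0.013, -0.005, 0.001]
wrist_force: [-8.5, -0.6, 3.5]
finger_gap: -0.0
grip_force: 0.0
```

```bash
python3 - <<'E'
from h import *
t=shot('top'); s=shot('side')
a=cv2.resize(t['frame'][145:265,230:430],(600,360)); b=cv2.resize(s['frame'][170:290,230:430],(600,360))[:240]
cv2.imwrite('pics/end.png',np.vstack([a,b])); print(manip.get_obs()['tcp_pos'])
E
```

```text
[619.12912458 213.35236877  74.1732972 ]
```

View pics/end.png

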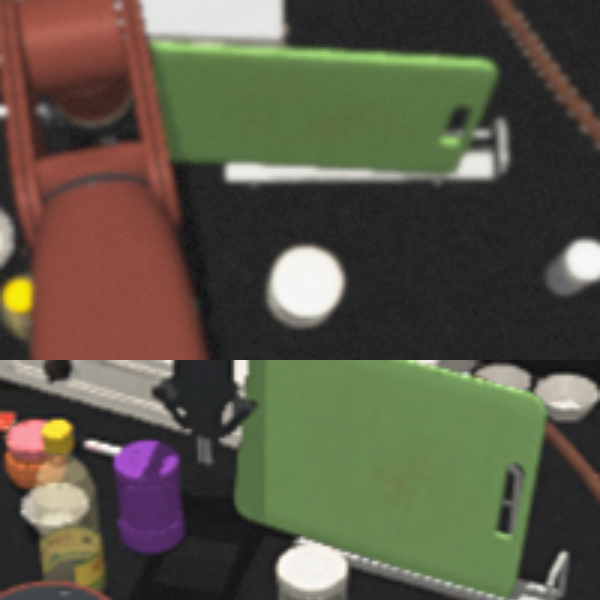

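The board has yawed slightly. The gripper's body overlapped its left end while descending, because the body is wider than the shut fingers. I'll back off to the left and open the fingers, so that the finger back (57 mm out) leads instead of the body (42 mm).

Request:
carry_out(commands=[[[0,0.08,0,0,1],[0,0.16,0,0,1],[0,0.24,0,0,1],[0.02,0.3,0,0,0.8],[0.03,0.3,0,0,0.5]]])

```text
time: 7.68
tcp_pos: [627.5, 261.4, 78.1]
tool_rot: [1.0, 0.014, 0.001, -0.001]
wrist_force: [0.3, -0.4, -0.2]
finger_gap: 23.1
grip_force: 0.0
```

```bash
python3 - <<'E'
from h import *
t=shot('top'); s=shot('side')
a=cv2.resize(t['frame'][145:265,230:430],(600,360)); b=cv2.resize(s['frame'][170:290,230:430],(600,360))[:240]
cv2.imwrite('pics/end2.png',np.vstack([a,b])); o=manip.get_obs();print(o['tcp_pos'],o['wrist_force'],o['finger_gap'])
E
```

```text
[627.20394567 259.32195526  77.29280844] [ 0.0691102  -0.35713234  0.00132882] 38.45452022862533
```

View pics/end2.png

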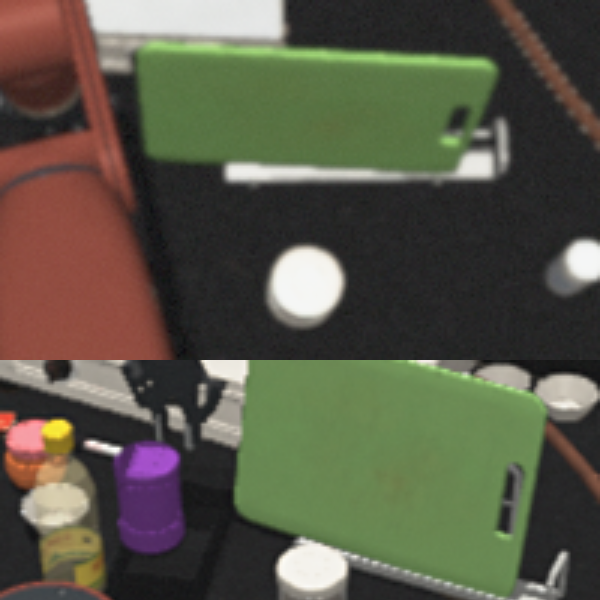

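The board is still leaning in the channel, yawed slightly with its left end back. The top edge runs (276,160)–(396,166) and the foot (279,197)–(382,222/3+…); I'll compute these in world coordinates.

```bash
python3 - <<'E'
from h import *
t=shot('top')
for nm,u,v,z in [('topL',275.8,159.8,255),('topR',395.6,165.8,255),('footL',279,197.8,12),('footR',382,202.5,12),('lipR',394,204,21),('lipL',305,205,21)]: print(nm,onz(t,u,v,z).round(0))
E
```

```text
topL [663. 170. 255.]
topR [ 654. -184.  255.]
footL [604. 173.  12.]
footR [ 596. -186.   12.]
lipR [ 589. -226.   21.]
lipL [579.  82.  21.]
```

Request:
carry_out(commands=[[[0,0,0,0,0],[0,0,0,0,0],[0,0,0,0,0],[0,-0.04,0,0,0],[0,-0.08,0,0,0]]])

```text
time: 8.25
tcp_pos: [626.5, 246.6, 76.7]
tool_rot: [1.0, 0.013, 0.0, -0.0]
wrist_force: [-1.0, 6.5, 0.4]
finger_gap: 85.3
grip_force: 0.0
```

Request:
carry_out(commands=[[[0,-0.02,0,0,0],[0,-0.04,0,0,0],[0,-0.06,0,0,0],[0,-0.08,0,0,0],[0,-0.1,0,0,0]]])

```text
time: 8.67
tcp_pos: [626.1, 232.5, 76.9]
tool_rot: [1.0, 0.013, -0.0, -0.001]
wrist_force: [-1.8, 7.1, 2.1]
finger_gap: 85.5
grip_force: 0.0
```

```bash
python3 - <<'E'
from h import *
t=shot('top'); s=shot('side')
a=cv2.resize(t['frame'][145:265,230:430],(600,360)); b=cv2.resize(s['frame'][170:290,230:430],(600,360))[:240]
cv2.imwrite('pics/end3.png',np.vstack([a,b])); o=manip.get_obs();print(o['tcp_pos'],o['wrist_force'],o['finger_gap'])
E
```

```text
[626.40246885 231.58418177  76.79183848] [-0.14757152  3.31200628 -0.0235079 ] 85.45220597144133
```

View pics/end3.png

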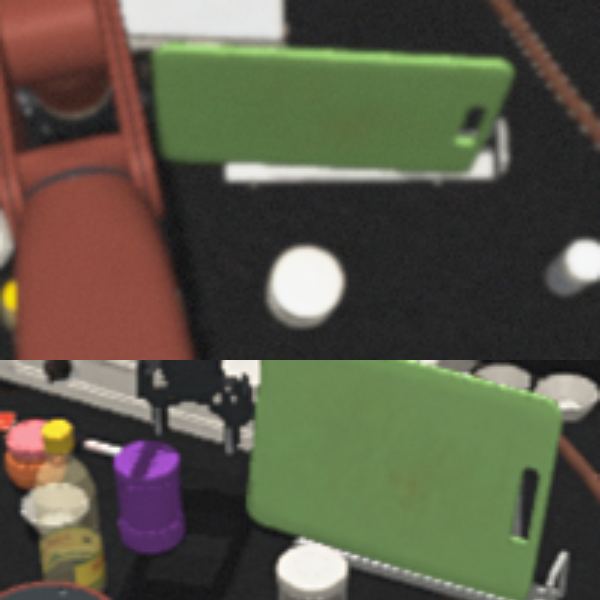

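The push works: the board slid about 16 mm right (top-right corner from 497 to 513 in the crop), straightening a little, and about 32 mm remains. I'll continue slowly.

Request:
carry_out(commands=[[[0,-0.02,0,0,0],[0,-0.04,0,0,0],[0,-0.06,0,0,0],[0,-0.08,0,0,0],[0,-0.1,0,0,0]]])

```text
time: 9.18
tcp_pos: [626.2, 217.3, 76.8]
tool_rot: [1.0, 0.013, -0.0, -0.001]
wrist_force: [-2.5, 7.5, 1.0]
finger_gap: 85.7
grip_force: 0.0
```

Request:
carry_out(commands=[[[0,-0.015,0,0,0],[0,-0.03,0,0,0],[0,-0.04,0,0,0],[0,-0.05,0,0,0],[0,-0.06,0,0,0]]])

```text
time: 9.6
tcp_pos: [626.3, 210.3, 77.2]
tool_rot: [1.0, 0.013, 0.0, -0.002]
wrist_force: [-2.5, 18.4, 1.5]
finger_gap: 86.1
grip_force: 0.1
```

```bash
python3 - <<'E'
from h import *
t=shot('top'); s=shot('side')
a=cv2.resize(t['frame'][145:265,230:430],(600,360)); b=cv2.resize(s['frame'][170:290,230:430],(600,360))[:240]
cv2.imwrite('pics/end4.png',np.vstack([a,b])); o=manip.get_obs();print(o['tcp_pos'],o['wrist_force'],o['finger_gap'])
E
```

```text
[626.25576956 210.32638148  77.15928824] [-1.71227554 13.00621425  1.12676921] 85.40853723450161
```

View pics/end4.png

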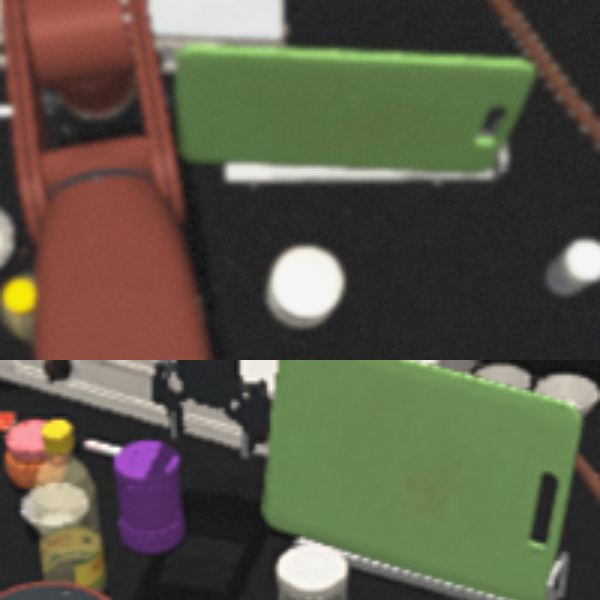

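Request:
carry_out(commands=[[[0,-0.005,0,0,0],[0,-0.01,0,0,0],[0,-0.01,0,0,0],[0,-0.01,0,0,0],[0,-0.01,0,0,0]]])

```text
time: 10.12
tcp_pos: [626.3, 210.2, 77.4]
tool_rot: [1.0, 0.014, 0.001, -0.003]
wrist_force: [-2.3, 18.4, 2.2]
finger_gap: 85.3
grip_force: 0.2
```

```bash
python3 - <<'E'
from h import *
t=shot('top')
for nm,u,v,z in [('topL',289.3,160.3,255),('topR',408,166,255),('footR',397,202.3,12),('stop@72',397.5,190,72)]: print(nm,onz(t,u,v,z).round(0))
E
```

```text
topL [662. 130. 255.]
topR [ 654. -221.  255.]
footR [ 598. -239.   12.]
stop@72 [ 627. -228.   72.]
```

The TCP no longer advances and the force holds at 18 N, so the board is against the stop. The image agrees: centre y≈-46, stop face at about -226 = -46-180. I'll retreat left and then up.

Request:
carry_out(commands=[[[0,0.03,0,0,0],[0,0.08,0,0,0],[0,0.16,0,0,0],[0,0.26,0,0,0],[0,0.36,0,0,0]]])

```text
time: 10.58
tcp_pos: [626.7, 261.0, 76.6]
tool_rot: [1.0, 0.012, -0.0, 0.0]
wrist_force: [0.7, -0.3, 0.3]
finger_gap: 85.3
grip_force: 0.0
```

Request:
carry_out(commands=[[[0,0,0.2,0,0],[0,0,0.4,0,0],[0,0,0.6,0,0],[0,0,0.8,0,0],[0,0,1,0,0]]])

```text
time: 11.0
tcp_pos: [626.3, 261.3, 228.1]
tool_rot: [1.0, 0.013, -0.0, 0.0]
wrist_force: [-0.1, -0.0, 0.1]
finger_gap: 85.1
grip_force: 0.0
```

Request:
carry_out(commands=[[[0,0,0.2,0,0],[0,0,0.4,0,0],[0,0,0.5,0,0],[0,0,0.5,0,0],[0,0,0.5,0,0]]])

```text
time: 11.42
tcp_pos: [627.0, 261.1, 302.8]
tool_rot: [1.0, 0.013, 0.001, -0.0]
wrist_force: [1.0, 0.6, -0.4]
finger_gap: 84.9
grip_force: 0.0
```

```bash
python3 - <<'E'
from h import *
t=shot('top'); s=shot('side')
a=cv2.resize(t['frame'][145:265,230:430],(600,360)); b=cv2.resize(s['frame'][170:290,230:430],(600,360))[:240]
cv2.imwrite('pics/fin.png',np.vstack([a,b])); o=manip.get_obs();print(o['tcp_pos'],o['wrist_force'],o['finger_gap'])
E
```

```text
[625.81617837 260.46929466 299.59533191] [-0.60887597  0.48291374 -0.28489752] 85.4279767674939
```

View pics/fin.png

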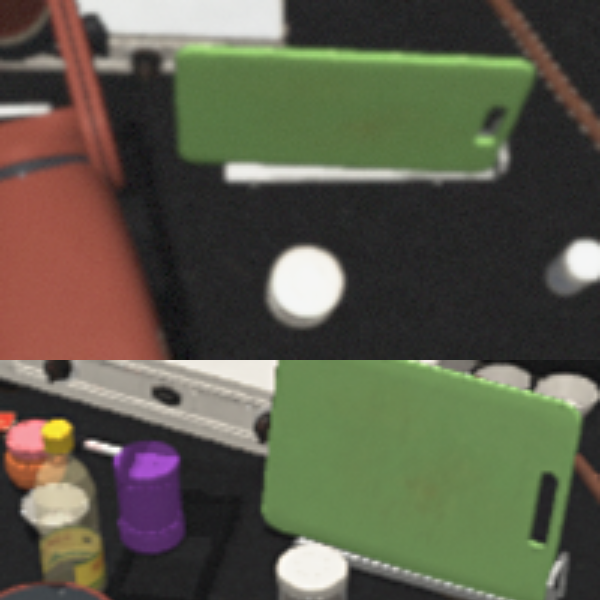

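The board stands leaning on the rail, its end at the stop ((500,160) in the crop). The canister and bystanders are unmoved and the arm is clear of everything.

```bash
python3 -c "
from station import ticket
print(ticket.hand_in())"
```

```text
the job is handed in; nothing more can be done
None
```

I handed the job in at about 11.5 s: the board leans back on the rail with its end against the stop and the canister and bystanders looked unmoved, though the verdict wasn't shown. On the way, the gripper body brushed the board's left end and left it about 0.05 rad askew in the channel, and it was mostly the gripper's knuckles (up to 18 N) that slid it home.

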